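Index the specimen carriage to the camera and hold its pin home

ROBOT

A 7-joint arm with a two-finger parallel gripper is mounted at the origin on the work surface. World frame = base frame: x ahead of the robot, y to its left, z up, the work surface at z = 0. Lengths are in m, angles in rad, forces in N, time in s.
With the tool pointing down it reaches from about 0.425 to 1.025 m from the base axis. Payload 9.4 kg.
Tool frame: the origin (TCP) lies at the very end of the fingers, on their centre line; the grasp point (between the pads) lies 19 mm behind it; z points along the fingers, y is the line along which they close (so a half turn about z gives the same grasp; the last joint's range is limited). The gripper opens to 93 mm and grips with 3 to 60 N. Pads are 15 mm wide; open, the fingers measure 128 mm over their backs; the gripper's body (75 mm by 188 mm) begins 65 mm behind the grasp point.
Start: joints at [-1.229, 0.599, -0.003, 1.599, 0.002, 0.943, -0.08], TCP at [0.295, 0.662, 0.219] pointing down, gripper open.
Joint ranges: [-2.57, 2.57], [-0.35, 1.97], [-1.29, 1.29], [0.11, 2.56], [-1.05, 4.19], [0.11, 1.86], [-2.63, 2.63]. Speed limits (rad/s): [2.22, 2.22, 3.01, 3.01, 3.14, 3.14, 3.14].

INTERFACE

Orientations are given as a unit quaternion [x, y, z, w].
In Python, from plant import manip gives the robot as it stands. The module is installed in compiled form; this text tells all that it offers. Calls block until the motion is done:
- manip.move_ptp(position, orientation): joint-space move of the TCP to a pose.
- manip.move_l(position, rot=None, max_speed=0.15, max_force=None): straight line of the TCP; rot=None keeps the orientation; max_speed is the mean speed in m/s. With max_force (N) it stops when the force on the tool has changed by that much, and returns True; else False.
- manip.move_j(angles): joint-space move.
- manip.release() and manip.close_gripper(grip_force=None): open the fingers fully, or close them until they stop; grip_force is the grip in N (None keeps the last).
- manip.sleep(seconds).
- manip.inverse_kinematics(position, orientation): joint angles nearest the present ones, or None.
- manip.state(): the state.
- manip.grab_frame(name): name is "side" or "top" or "wrist"; returns (picture, depth): 400x640x3 uint8, red, green, blue; 400x640 float32, m along the optical axis (not along the pixel's ray), 0 where there is no reading.
- manip.calibration(name): a dict with "fov_y" (degrees; the focal length in pixels is half the picture's height over the tangent of half this angle, whatever the lens; pixels are square), "cx", "cy" (the principal point, pixels), "D" ([k1, k2, p1, p2, k3] as OpenCV has them; the pictures are not rectified), "R" (3x3) and "t" (3): a world point X has camera coordinates R X + t. Camera axes: x right, y down, z forward; pixel columns grow to the right and rows downward; lengths in m; the calibration is good to about 2 mm. A picture is of the moment at which its call begins: read the wrist's pose just before it. calibration takes no time and is no camera call; for the wrist camera it gives the pose at the moment of the call.
A pose or a line that the arm cannot do raises manip.IKError and nothing moves.
- manip.sign_off(): hands the job in; it is judged then, once.
The state is a dict: "clock": time; "joint_pos": joint angles; "joint_vel": joint speeds; "joint_efforts": joint torques, N m; "tool_pos": TCP position; "tool_rot": TCP orientation; "wrist_force": force on the tool from outside, world axes, zero at the start; "wrist_torque": the same for the moment, N m; "finger_gap": opening from 0.0 (shut) to 1.0 (fully open); "grip_force": force on a finger pad.
Only numpy, scipy, OpenCV 4.12 (cv2) and the standard library are available. Lean on these libraries where they do the work, as an engineer would, in place of code of your own. Each camera call takes 0.05 s, during which the arm holds its last target. There are 200 camera calls.

TASK

The specimen carriage on the indexed rail has to go one hole along, to the outer hole in front of the camera (the box with the round lens barrel, not the flat lamp panel). First take the steel vee block that stands in its way off the rail and set it down upright inside the shallow open tray; then pull up the carriage's round plunger knob to free its pin, slide the carriage to that hole and push the knob down until the pin is fully home. The plunger is worn and springs part-way up again by itself, so finish with the gripper still on the knob, holding it fully down; leave everything else on the table where it is.

Things in the scene. Friction and masses are not known exactly. Their poses are not given: they have to be found in the camera images.
- rail: Indexed rail, fixed: aluminium base plate 96 (x) x 256 (y) x 10 mm with two guide strips and a dark index bar, 200 long, tops 26 mm above the table; end plates (inner faces y = +-102, tops at 36). Three 10 mm square holes, 20 deep, in the bar at y = -62, 0, +62. Origin: centre of the underside, on the table; y runs along the rail, z up.
- hole_left (a point): Mouth of the outer hole at rail y = +62 mm, on top of the bar, 26 mm above the table.
- hole_right (a point): Mouth of the outer hole at rail y = -62 mm, on top of the bar, 26 mm above the table.
- slide (a joint): Position (m) of the aluminium carriage along the rail's +y: 0 = middle hole (start), +-0.062 = outer holes, stops at +-0.066. Carriage 92 across the rail, 60 along it, plate top 43 mm above the table, collar 26 dia up to 57. Friction 1.5 N. The pin locks it, with 1 mm play, until the knob is raised.
- knob (a point): Middle of the grip of the plunger's round black knob at the carriage's centre: upright cylinder 24 mm dia. With the pin home this point is 80 mm above the table, the knob's underside at 62, its top at 94. It rises with the plunger and travels with the carriage; z up.
- plunger (a joint): Lift of the plunger (m, up): 0 = pin fully home, 0.027 = stop. Spring 600 N/m, both ways about 0.006, where it rests and still locks: 10 N pull holds 0.022, 3.5 N push holds 0. The 8 mm pin with round tip is clear of the bar from 0.019 up. Let go between holes, it drops onto the bar and slides along it.
- vee_block: Loose steel vee block, about 0.3 kg, 44 (x) x 30 (y) x 46 mm high, with a vee groove in its top running along y. Origin: centre of its underside; z up. It stands on the rail over the outer hole in front of the camera, its underside 26 mm above the table, about 17 mm from the carriage; the 44 mm width lies across the rail.
- tray: Shallow open grey tray fixed to the table, outside 160 (x) x 120 (y) x 22 mm, walls and floor 5 mm. Origin: centre of its underside; z up. It stands on the left or on the right of the rail; a closed case of similar size stands on the other side.
- camera: Camera head, fixed: ivory box on a foot, 92 mm high, 66 wide, with a black round lens barrel 42 dia pointing to the rail (local -x), its front 55 mm from the origin. Stands behind the rail, 150 mm (rail x) from its centre line, square behind one outer hole. Origin: on the table; z up.
- lamp: Lamp, fixed: flat ivory panel 74 wide on a foot, 96 mm high, with a white square front; stands behind the other outer hole. Origin: on the table; z up.
- dropper: Bystander, to be left alone: amber dropper bottle with black cap, 28 dia x 62 tall, in front of the rail (mm). Origin: centre of its underside.
- weight: Bystander, to be left alone: brass knobbed weight, 26 dia x 42 tall, in front of the rail (mm). Origin: centre of its underside.
- vial: Bystander, to be left alone: glass vial with white cap, 26 dia x 50 tall, between camera and lamp (mm). Origin: centre of its underside.
- dish: Bystander, to be left alone: white flat round dish, 90 dia x 16 tall (mm). Origin: centre of its underside.
- driver: Bystander, to be left alone: screwdriver, 160 long, lying (mm). Origin: centre of its underside.
- carton: Bystander, to be left alone: cardboard box 80 x 55 x 30 (mm). Origin: centre of its underside.
- mouse: Bystander, to be left alone: black computer mouse 105 x 60 x 32 on a 4 mm white pad (mm). Origin: centre of its underside.
There are look-alikes about, which are no part of the job. What is shaped like the camera but green is not meant.

How it is judged:
On the way, in this order (a step that is already met when the one before it is completed fails the run):
1. the vee block stands upright in the tray, let go (x of vee_block in the frame of tray between -0.06 and 0.06 m and y of vee_block in the frame of tray between -0.045 and 0.045 m and z of vee_block in the frame of tray below 0.012 m and angle between vee_block's own z axis and vertical below 0.15 rad and linear speed of vee_block below 0.03 m/s and contact force between the fingers and vee_block below 0.1 N), for 0.2 s.
2. the plunger is pulled up while the carriage is still at its first hole (value of joint plunger above 0.016 m and value of joint slide between -0.003 and 0.003 m), for 0.05 s.
3. the carriage has left its first hole towards the camera (((y of camera in the frame of rail above 0 m and value of joint slide above 0.01 m) or (y of camera in the frame of rail below 0 m and value of joint slide below -0.01 m))), for 0.1 s.
At the end, for the whole second after the job is handed in: The carriage stands at the outer hole in front of the camera (within 3 mm), the pin is fully home (plunger lift under 2.5 mm) with the gripper's fingers on the knob (over 1 N), and the vee block stands upright (within 0.15 rad) and still inside the tray (((y of camera in the frame of rail above 0 m and value of joint slide between 0.059 and 0.065 m) or (y of camera in the frame of rail below 0 m and value of joint slide between -0.065 and -0.059 m)) and value of joint plunger below 0.0025 m and contact force between the fingers and plunger above 1 N and x of vee_block in the frame of tray between -0.06 and 0.06 m and y of vee_block in the frame of tray between -0.045 and 0.045 m and z of vee_block in the frame of tray below 0.012 m and angle between vee_block's own z axis and vertical below 0.15 rad and linear speed of vee_block below 0.03 m/s); the arm keeps its last pose, push and grip.
It fails at once if a bystander is shifted by more than 30 mm (distance of any of dropper, weight, vial, dish, driver, carton, mouse from where it was at the start of the episode above 0.03 m).
It also fails if it takes over 54 s, if anything falls off the work surface, if the arm or the gripper's body presses on something with over 40 N, if the wrist force passes 120 N, or if a joint passes its speed limit or range.

## Working session

There is one attempt and no reset: what is moved stays moved. The work goes in short steps, each a Python script; the robot and the scene stay as the last script left them, time stands still between calls to the robot, and variables do not carry over. Pictures are saved under pics/ and viewed, at most 10 in all, crops included, and the job is handed in when it is done.

```bash
mkdir -p pics
cat > h.py <<'E'
import numpy as np, cv2
from plant import manip
def cam(n):
    c=manip.calibration(n); f=200/np.tan(np.radians(c["fov_y"])/2)
    return np.array([[f,0,c["cx"]],[0,f,c["cy"]],[0,0,1]]),np.array(c["D"],float),np.array(c["R"]),np.array(c["t"])
def ray(C,uv):
    K,D,R,t=C; p=cv2.undistortPoints(np.array(uv,float).reshape(-1,1,2),K,D).reshape(-1,2)
    d=np.c_[p,np.ones(len(p))]@R; return -R.T@t,d
def plane(C,uv,z):
    o,d=ray(C,uv); return o+d*((z-o[2])/d[:,2])[:,None]
def dep(C,uv,depth):
    o,d=ray(C,uv); uv=np.array(uv).reshape(-1,2); return o+d*depth[uv[:,1],uv[:,0]][:,None]
E
python3 - <<'E'
from h import *
for n in("top","side"):
    C=cam(n); im,d=manip.grab_frame(n); cv2.imwrite(f"pics/{n}.png",im[:,:,::-1]); np.savez(f"{n}.npz",im=im,d=d)
    print(n,-C[2].T@C[3],C[2][2],C[0][0,0],C[1])
E
```

```text
top [0.39112993 0.02584064 1.3997368 ] [ 0.08029616 -0.01316036 -0.99668417] 486.00915074302566 [-0.04115865  0.          0.          0.          0.        ]
side [ 0.31936986 -1.00011099  0.68470352] [ 0.16357932  0.84156382 -0.5147933 ] 388.6793953947066 [-0.00611795  0.          0.          0.          0.        ]
```

View pics/top.png

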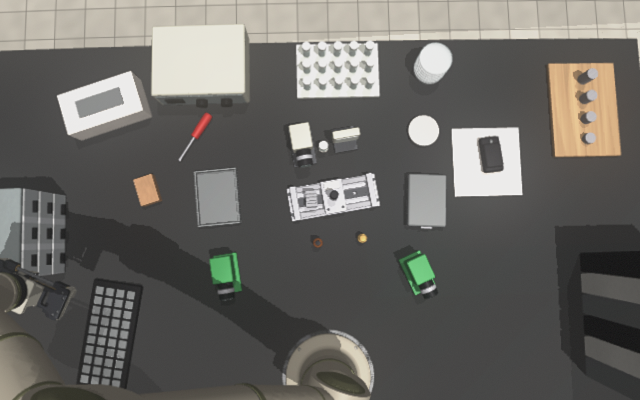

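View pics/side.png

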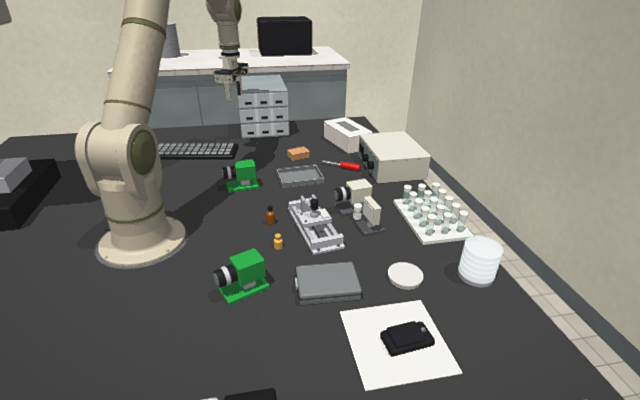

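Top view: the rail is at (333,197). The steel block is at (312,198), the knob at (334,195), and the open tray at (217,197); the closed case is at (426,200). Camera candidates are the ivory box with a barrel at (302,143), the green ones at (226,273) and (420,273), and the flat lamp at (345,139). The ivory box with the black barrel fits, so the target is the left outer hole (+y). I'll confirm this in a crop while measuring.

Run:
```python
from h import *
C=cam("top"); z=np.load("top.npz"); im,d=z["im"],z["d"]
cv2.imwrite("pics/crop.png",cv2.resize(im[110:230,185:385],None,fx=4,fy=4,interpolation=cv2.INTER_CUBIC)[:,:,::-1])
v,u=np.mgrid[0:400,0:640]; uv=np.c_[u.ravel(),v.ravel()]
P=dep(C,uv,d).reshape(400,640,3); P[d==0]=np.nan; np.save("P.npy",P)
def roi(a,b,c,e):
    m=np.zeros((400,640),bool); m[b:e,a:c]=1; return m
print("table z",np.nanmedian(P[230:250,280:300,2]))
def rect(m,name,lo,hi):
    m=(m&(P[...,2]>lo)&(P[...,2]<hi)).astype(np.uint8)
    n,l,s,_=cv2.connectedComponentsWithStats(m); k=1+np.argmax(s[1:,4]); q=P[l==k]
    print(name,s[k,4],cv2.minAreaRect((q[:,:2]*1000).astype(np.float32)),np.percentile(q[:,2],[5,50,95]))
rect(roi(280,165,390,228),"rail",.005,.2)
rect(roi(280,165,390,228),"strips",.02,.2)
rect(roi(185,160,250,232),"tray",.008,.06)
rect(roi(295,180,324,215),"vee",.055,.085)
rect(roi(322,180,348,210),"knob",.08,.12)
rect(roi(280,115,320,170),"cam",.06,.12)
rect(roi(322,120,365,158),"lamp",.06,.12)
```

```text
table z -0.0006231760886984405
rail 2892 ((506.2572326660156, -27.928207397460938), (99.30973815917969, 260.833740234375), 8.675457000732422) [0.00691334 0.027074   0.06405214]
strips 1997 ((504.3214111328125, -25.85186004638672), (95.66085052490234, 235.83912658691406), 8.562817573547363) [0.02229233 0.03622783 0.07026401]
tray 449 ((513.078369140625, 307.2529296875), (163.85107421875, 124.36369323730469), 2.846501111984253) [0.00919819 0.01983749 0.02486174]
vee 71 ((508.876953125, 37.406471252441406), (19.10512924194336, 29.133337020874023), 6.194752216339111) [0.05688528 0.06638765 0.07504125]
knob 61 ((504.6695861816406, -25.509723663330078), (19.045238494873047, 22.183094024658203), 89.1988525390625) [0.09386936 0.09871145 0.10118439]
cam 797 ((645.7631225585938, 58.18553161621094), (118.19046783447266, 55.74226379394531), 8.788935661315918) [0.07101923 0.08868173 0.09456394]
lamp 290 ((670.832275390625, -63.574623107910156), (24.770017623901367, 74.55647277832031), 8.966593742370605) [0.06868877 0.09372431 0.09900972]
```

View pics/crop.png

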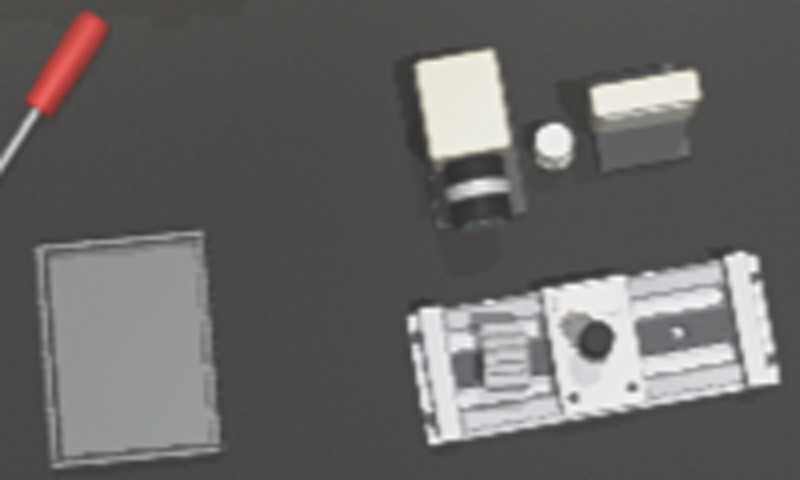

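The crop confirms it: the ivory box with the round barrel (crop 465,130) stands behind the left hole, where the vee block is (crop 505,355). The flat lamp is at (645,110). The geometry agrees: rail yaw is 8.6°, and the predicted camera position (0.645, 0.057) matches the measured (0.646, 0.058). The knob top at about 0.099 m means the plunger is resting at 6 mm.

```bash
cat >> h.py <<'E'
from scipy.spatial.transform import Rotation as Rn
A=np.radians(8.6); RAIL=np.array([.505,-.0265,0])
rx=np.array([np.cos(A),np.sin(A),0]); ry=np.array([-np.sin(A),np.cos(A),0])
def quat(a,s=1):   # tool down, closing axis along world direction a
    y=s*np.array([np.cos(a),np.sin(a),0]); zz=np.array([0,0,-1.]); x=np.cross(y,zz)
    return Rn.from_matrix(np.c_[x,y,zz]).as_quat()
E
python3 - <<'E'
from h import *
s=manip.state(); print(Rn.from_quat(s["tool_rot"]).as_matrix().round(2))
p=RAIL+62e-3*ry; TR=np.array([.513,.3073,0])
for sg in(1,-1):
    for q,a in((p+[0,0,.15],A),(p+[0,0,.042],A),(TR+[0,0,.023],.05),(RAIL+[0,0,.067],A)):
        j=manip.inverse_kinematics(q,quat(a,sg)); print(sg,q.round(3),None if j is None else np.round(j,2))
E
```

```text
[[-0.91  0.41 -0.  ]
 [ 0.41  0.91 -0.  ]
 [-0.   -0.   -1.  ]]
1 [0.496 0.035 0.15 ] [-0.37  0.44  0.26  2.19 -0.22  0.53  0.2 ]
1 [0.496 0.035 0.042] [-0.26  0.63  0.11  2.26 -0.25  0.26  0.22]
1 [0.513 0.307 0.023] [-0.71  0.72  0.11  2.03 -0.19  0.39 -0.4 ]
1 [ 0.505 -0.026  0.067] [-0.15  0.59  0.13  2.23 -0.22  0.34  0.32]
-1 [0.496 0.035 0.15 ] [-0.87  0.7   1.11  2.22 -0.92  0.81 -2.13]
-1 [0.496 0.035 0.042] [ 0.12  0.66 -0.44  2.23  0.74  0.4   2.35]
-1 [0.513 0.307 0.023] [-0.34  0.76 -0.45  2.01  0.64  0.52  1.94]
-1 [ 0.505 -0.026  0.067] [ 0.29  0.63 -0.5   2.2   0.67  0.47  2.54]
```

Run:
```python
from h import *
p=RAIL+62e-3*ry
manip.move_ptp(p+[0,0,.20],quat(A))
C=cam("wrist"); im,d=manip.grab_frame("wrist"); cv2.imwrite("pics/w1.png",im[:,:,::-1]); np.savez("w1.npz",im=im,d=d,K=C[0],D=C[1],R=C[2],t=C[3])
for q in(p+[0,0,.072],RAIL+[0,0,.1]):
    print(cv2.projectPoints(q.reshape(1,3),cv2.Rodrigues(C[2])[0],C[3],C[0],C[1])[0].ravel())
v,u=np.mgrid[0:400,0:640]; P=dep(C,np.c_[u.ravel(),v.ravel()],d).reshape(400,640,3)
L=(P-RAIL)@np.c_[rx,ry,[0,0,1]]
def rect(m,n):
    k,l,s,_=cv2.connectedComponentsWithStats((m&(d>0)).astype(np.uint8)); i=1+np.argmax(s[1:,4]); q=L[l==i]; print(n,s[i,4],cv2.minAreaRect((q[:,:2]*1000).astype(np.float32)),np.median(q[:,2]))
near=(abs(L[...,0])<.06)
rect(near&(L[...,2]>.052)&(L[...,2]<.08)&(L[...,1]>.035)&(L[...,1]<.09),"vee")
rect(near&(L[...,2]>.092)&(L[...,2]<.11)&(abs(L[...,1])<.025),"knob")
rect(near&(L[...,2]>.039)&(L[...,2]<.047)&(abs(L[...,1])<.05),"plate")
print(manip.state()["clock"])
```

```text
[318.6309342  191.96210738]
[318.59432175 269.66108589]
vee 1641 ((1.4843177795410156, 63.17759704589844), (30.505455017089844, 44.05157470703125), 83.9085922241211) 0.06308394091870212
knob 601 ((-0.5983524322509766, 0.7395648956298828), (23.4932804107666, 23.162433624267578), 75.01490783691406) 0.10002098426947337
plate 3165 ((-0.61309814453125, 1.128183364868164), (59.905399322509766, 92.06382751464844), 89.82583618164062) 0.04365039712998331
2.5
```

View pics/w1.png

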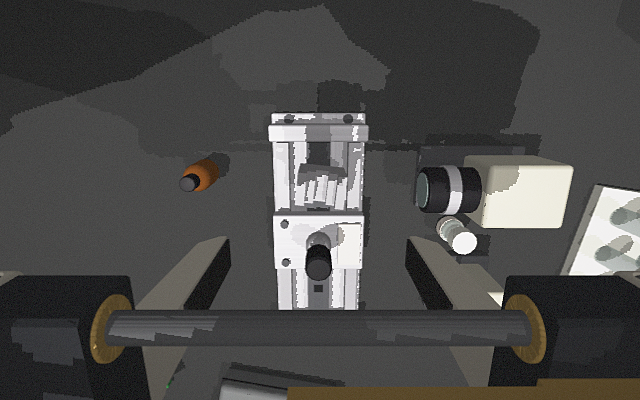

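The wrist view agrees: the block is at (320,187) and the knob at (318,262). The measured sizes also match (block 30.5 x 44, plate 60 x 92, knob 23). The block is turned about 6° relative to the rail, so I'll grip it at that angle.

Run:
```python
from h import *
p=RAIL+1.5e-3*rx+63.2e-3*ry; q=quat(A-.106); TR=np.array([.513,.3073,0]); qt=quat(.05)
manip.move_ptp(p+[0,0,.12],q)
print("hit",manip.move_l(p+[0,0,.043],max_speed=.08,max_force=15))
manip.close_gripper(35); s=manip.state(); print(s["finger_gap"]*93,s["grip_force"],s["tool_pos"])
z0=s["tool_pos"][2]
manip.move_l(p+[0,0,.15],max_speed=.12)
s=manip.state(); print(s["finger_gap"]*93,s["wrist_force"])
manip.move_ptp(TR+[0,0,.12],qt)
manip.move_l(TR+[0,0,.045],max_speed=.12)
print("touch",manip.move_l(TR+[0,0,z0-.026+.003],max_speed=.03,max_force=5)); s=manip.state(); print(s["tool_pos"],s["wrist_force"],s["finger_gap"]*93,s["clock"])
```

```text
hit False
43.6348949635596 34.994991794228554 [0.49740346 0.03621315 0.04303959]
43.483604124474724 [-0.41956056 -0.28619087 -4.67179945]
touch True
[0.51282189 0.3072246  0.02194869] [-0.10175903 -0.41659803  5.47530147] 43.423782987538495 8.4583
```

Contact came at the expected height (0.022). I'll release, retreat, and check with the top camera and depth.

Run:
```python
from h import *
TR=np.array([.513,.3073,0])
manip.release(); manip.sleep(.2); manip.move_l(TR+[0,0,.15],max_speed=.12)
p=RAIL+[0,0,0]-.6e-3*rx+.9e-3*ry
manip.move_ptp(p+[0,0,.18],quat(A))
C=cam("top"); im,d=manip.grab_frame("top"); cv2.imwrite("pics/t2.png",cv2.resize(im[110:240,180:400],None,fx=3.5,fy=3.5)[:,:,::-1])
v,u=np.mgrid[0:400,0:640]; P=dep(C,np.c_[u.ravel(),v.ravel()],d).reshape(400,640,3)[160:232,190:245].reshape(-1,3)
q=P[(P[:,2]>.03)&(P[:,2]<.07)]; print(len(q),cv2.minAreaRect((q[:,:2]*1000).astype(np.float32)),np.percentile(q[:,2],[5,50,95,100]))
s=manip.state(); print(s["wrist_force"],s["clock"],s["tool_pos"])
```

```text
160 ((511.67095947265625, 304.7200927734375), (44.349761962890625, 30.39306640625), 2.397908926010132) [0.03144837 0.04275975 0.05270136 0.05644588]
[ 0.78836016 -0.51390191 -0.73412851] 12.1333 [ 0.50470728 -0.0242162   0.17972603]
```

View pics/t2.png

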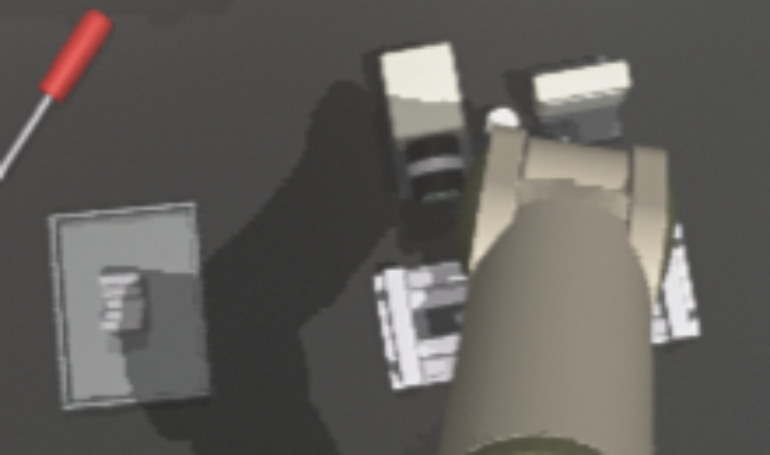

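The block stands upright in the tray at crop (122,300), with its top at 0.051 m. Next is the knob: grip it and lift.

Run:
```python
from h import *
p=RAIL-.6e-3*rx+.9e-3*ry
manip.move_l(p+[0,0,.11],max_speed=.1)
print("hit",manip.move_l(p+[0,0,.067],max_speed=.06,max_force=10))
manip.close_gripper(55); s=manip.state(); f0=s["wrist_force"]; print(s["finger_gap"]*93,s["grip_force"],s["tool_pos"],f0)
for z in(.079,.085,.0872):
    manip.move_l(p+[0,0,z],max_speed=.03); manip.sleep(.15); s=manip.state(); print(z,s["tool_pos"],s["wrist_force"]-f0,s["clock"])
```

```text
hit False
22.833016289075836 54.999871999025345 [ 0.5057036  -0.02555272  0.06723821] [ 5.12863712  1.38745104 -0.99730894]
0.079 [ 0.50561368 -0.0255655   0.07889003] [ 0.99313857 -1.13614446 -6.0883779 ] 15.65
0.085 [ 0.50561469 -0.0255428   0.08469823] [ 1.5211559  -0.47662317 -8.79836746] 16.15
0.0872 [ 0.50558269 -0.02555381  0.08679624] [  2.12338284   0.16838014 -10.54822645] 16.55
```

Lift is about 23.5 mm (10.5 N against 600 N/m). Slide 62 mm, then push down.

Run:
```python
from h import *
s0=manip.state(); p=np.array(s0["tool_pos"]); p[2]=.0872; e=p+62e-3*ry
manip.move_l(e,max_speed=.05); manip.sleep(.3); s=manip.state(); print((s["tool_pos"]-p)@ry,s["tool_pos"],s["wrist_force"])
e2=e.copy(); e2[2]=.069
print("stop",manip.move_l(e2,max_speed=.03,max_force=25)); s=manip.state(); print(s["tool_pos"],s["wrist_force"])
e2[2]=.0575
print("stop",manip.move_l(e2,max_speed=.02,max_force=14)); manip.sleep(.3); s=manip.state(); print(s["tool_pos"],s["wrist_force"],s["finger_gap"]*93,s["clock"])
```

```text
0.062041975533391115 [0.49633787 0.03579553 0.08720154] [  5.37706812   1.00317961 -12.97416145]
stop False
[0.49639973 0.03577376 0.06915475] [ 2.77290418  1.70706214 -1.19595142]
stop True
[0.4965346  0.03580005 0.06122047] [-1.29236431 -0.95176377 11.92847072] 22.84204965029471 19.7583
```

The pin went down to a tip height of 0.0612, which is 6 mm below rest, and bottomed out at about +12 N. One check of the carriage position before handing in.

Run:
```python
from h import *
C=cam("wrist"); im,d=manip.grab_frame("wrist"); cv2.imwrite("pics/w2.png",im[:,:,::-1])
v,u=np.mgrid[0:400,0:640]; P=dep(C,np.c_[u.ravel(),v.ravel()],d).reshape(400,640,3); L=(P-RAIL)@np.c_[rx,ry,[0,0,1]]
m=(d>0)&(abs(L[...,0])<.05)&(L[...,2]>.040)&(L[...,2]<.046)&(L[...,1]>-.1)&(L[...,1]<.1); print(m.sum(),np.percentile(L[m][:,1],[1,50,99])*1000)
s=manip.state(); print(s["tool_pos"],s["wrist_force"],s["grip_force"],s["clock"])
```

```text
6644 [43.45685941 79.80725306 92.43605589]
[0.49651405 0.03579035 0.06120223] [-1.24829451  0.56010792 11.5410826 ] 55.004120017401874 19.8083
```

View pics/w2.png

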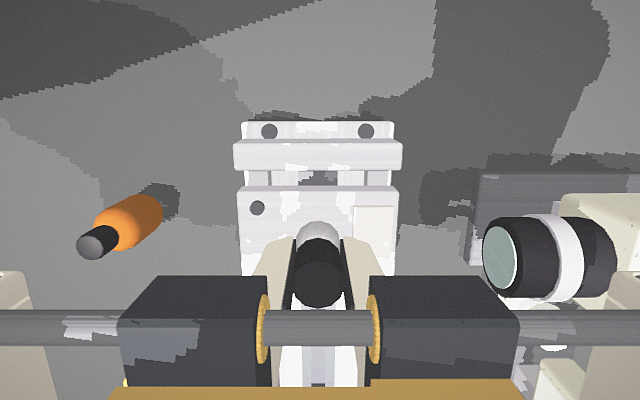

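The carriage plate (320,230) stands in front of the lens at (500,255). Its outer edge is at rail y ≈ 92.5 mm, so the carriage is at about 62 mm, and the fingers are on the knob at (318,270).

```bash
python3 -c "
from plant import manip
print(manip.sign_off())"
```

```text
the job is handed in; nothing more can be done
None
```

I handed the job in at about 20 s on the robot clock (no verdict was shown): the vee block stands upright in the tray, the carriage is at the outer hole in front of the camera, and the gripper is holding the knob fully down.

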